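Set the caddy divider and close up the tea canister

ROBOT

A 7-joint arm with a two-finger parallel gripper is mounted at the origin on the work surface. World frame = base frame: x ahead of the robot, y to its left, z up, the work surface at z = 0. Lengths are in m, angles in rad, forces in N, time in s.
With the tool pointing down it reaches from about 0.425 to 0.875 m from the base axis. Payload 4.7 kg.
Tool frame: the origin (TCP) lies on the mounting face of the last link; the fingertips stand 182 mm ahead of it and the grasp point (between the pads) lies 164 mm ahead of it; z points along the fingers, y is the direction in which the jaws open and shut (so a half turn about z gives the same grasp; the last joint's range is limited). The gripper opens to 87 mm and grips with 3 to 60 N. Pads are 19 mm wide; open, the fingers measure 117 mm over their backs; the gripper's body (75 mm by 190 mm) begins 51 mm behind the grasp point.
Start: joints at [1.157, 0.321, -0.07, 1.45, 0.023, 1.371, -0.057], TCP at [0.27, -0.591, 0.405] pointing down, gripper open.
Joint ranges: [-2.86, 2.86], [-0.3, 2.09], [-1.38, 1.24], [0.06, 2.45], [-1.56, 4.7], [0.09, 2.05], [-2.69, 2.69]. Speed limits (rad/s): [2.57, 2.57, 3.14, 3.14, 3.14, 3.14, 3.14].

INTERFACE

Orientations are given as a rotation vector (axis times angle).
In Python, from bench import ctrl gives the robot as it stands. The module is installed in compiled form; this text tells all that it offers.
- The arm moves only by the tool play_rows, never from a script. Its argument "targets" is text: rows parted by semicolons, each of 7 numbers parted by spaces: the shift along the tool's x, y, z in cm, then the turn, a rotation vector about the tool's x, y, z in rad, then the opening, from -1 (shut) to 1 (fully open). In form: x y z ax ay az grip; .... A call has 1 to 20 rows; each row shifts and turns the pose as measured when the row begins, along the tool's axes as they then stand; what a row does not reach is not made up. A row lasts 1/8 s, in which the tool goes at most 62.5 mm and 10.7 degrees, less where a joint would pass 70% of its speed; a pose out of reach is approached as far as the arm can. A call is refused whole if a number of a shift passes 6.25 or a number of a turn 0.188, either way. A call with a gripper value outside its range is refused whole. The fingers move at their own pace and stop on an object; "newtons" is the grip in N (left out, the last holds). Time passes only in rows, so rows that do not move let the fingers close. It gives the time, the measured TCP pose, the force and the opening at its end, in the units of the state.
- ctrl.get_state(): the state, without advancing time (a new reading comes with each control period).
- ctrl.get_image(name): name is "side" or "top" or "wrist"; returns a dict with "pixels" (384x512x3 uint8, blue, green, red), "depth" (384x512 float32, m along the optical axis (not along the pixel's ray), 0 where there is no reading), "intrinsics" (3x3 intrinsics, pixels), "k1" (the pictures are not rectified: a ray, as slopes to the right and down, at radius r is drawn at 1 + k1 r^2 times it, then the intrinsics apply), "R" (3x3) and "t" (3): a world point X has camera coordinates R X + t. Camera axes: x right, y down, z forward; pixel columns grow to the right and rows downward; lengths in m; the calibration is good to about 2 mm. A picture is of the moment at which its call begins.
- ctrl.close_job(): hands the job in, once; it reports no verdict.
The state is a dict: "time": time; "joint_positions": joint angles; "qd": joint speeds; "joint_torque": joint torques, N m; "position": TCP position; "tool_rot": TCP orientation; "ft_force": force on the tool from outside, world axes, zero at the start; "torque": the same for the moment, N m; "grip_width": opening from 0.0 (shut) to 1.0 (fully open).
Only numpy, scipy, OpenCV 4.12 (cv2) and the standard library are available. Lean on these libraries where they do the work, as an engineer would, in place of code of your own. Each camera call takes 0.05 s, during which the arm holds its last target.

TASK

In the worktop caddy, push the black sliding divider along its rail by its upright tab until it clicks into the notch beside the blue tag; it ratchets one way only, so do not overshoot. Then push the green canister along its channel until it stands up against the divider, leaving the divider clicked in at the blue tag. Only push with the fingers: do not lift or tip the canister, leave the mug, coasters and jar where they are, and finish clear of everything.

Things in the scene. Friction and masses are not known exactly. Their poses are not given: they have to be found in the camera images.
- caddy: Fixed pale wooden caddy on the worktop, y along its channel and rail, yaw up to 0.3 rad either way. Origin at worktop height under the channel's middle line. Base plate 6 mm thick, x -45 to 110, y -175 to 200 mm. Canister channel x -39 to 39 mm between 6 mm walls, tops at z 22 mm, closed at y -175 mm, open at the +y end
- rail (a point): Point on top (z 24 mm) of the aluminium rail, at caddy x 70, y 0 mm, axes as the caddy's. The rail is 20 mm wide, y -165 to 162 mm, black end blocks up to z 26 mm. Its top has three saw-tooth notches, where the pin rests at caddy y -60, -15 and 30 mm: 7 mm deep, steep on the -y side, rising gently over 15 mm on the +y side
- divider (a joint): Place of the sliding divider along the rail, 0 to 0.20 m, growing to caddy +y: caddy y = value - 0.130, notches at 0.070, 0.115, 0.160. Starts at 0 to 0.035. Slides with 4 to 7 N; as the pin drops into a notch the push force dips, then rises: 8 to 13 N push it on over the gentle side. Backwards the steep side blocks it, so past a notch it cannot return
- push_tab (a point): Centre of the top (z 80 mm) of the black upright push tab, 24 x 24 mm (x, y), over the rail at caddy x 70 mm. It stands 36 mm above the middle of the black carriage, 36 x 50 mm (x, y), z 13 to 44 mm. The red pin comes up through its top
- divider_face (a point): Centre of the face, towards the canister (+y), of the white divider plate, on the channel's middle line at z 43 mm; axes as the caddy's; 3 mm to +y of the tab's centre. The plate is 6 mm thick, z 26 to 60 mm, and reaches from the carriage across the channel
- catch_pin (a joint): How far the red sprung pin (10 mm thick) in the tab has dropped, in m: about 0 while it rides on the rail (head 7 mm proud of the tab), about 0.005 when it is fully down in a notch (head about 2 mm proud)
- tag_blue: Blue block 14 x 20 x 16 mm on the base plate outside the rail, at caddy x 99 mm, exactly beside the wanted notch (same caddy y; which of the three notches varies). Origin at the centre of its underside (z 6 mm), axes as the caddy's. Two equal white blocks mark the other two notches
- canister: Round green tea canister with steel lid, 70 mm in diameter, 88 mm high, 0.18 to 0.35 kg, loose, in the channel (4 mm play each side) near the open +y end, over 50 mm from any notch. Origin at the centre of its underside (z 6 mm). It slides with 1 to 3 N when pushed at half height or lower; near the lid it may tip
- mug: White mug, 76 mm in diameter, 85 mm high, loose; origin at the centre of its underside. Leave alone
- coasters: Stack of square cork coasters, 90 x 90 x 36 mm, loose; origin at the centre of its underside. Leave alone
- jar: Glass jar with a wooden lid, 72 mm in diameter, 96 mm high, loose; origin at the centre of its underside. Leave alone
Mind the look-alikes: they are no part of the job. What is shaped like the canister but orange or yellow is not meant.

How it is judged:
By the outcome, as a careful person would: the job done as asked, in the order asked, and still so for the second after the job is handed in, with the robot touching nothing.
It also fails if it takes over 54 s, if anything falls off the work surface, if the arm or the gripper's body presses on something with over 40 N, if the wrist force passes 120 N, or if a joint passes its speed limit or range.

## Working session

There is one attempt and no reset: what is moved stays moved. The work goes in short steps, Python scripts to look and compute and a tool call to move; the robot and the scene stay as the last step left them, time stands still between calls to the robot, and variables do not carry over. Pictures are saved under pics/ and viewed, and the job is handed in when it is done.

Besides the shell and the picture viewer there is one more tool, called after "Call:" in YAML: its name, and indented under it one key for each argument. play_rows: Moves the arm, as the interface text tells. Its arguments: {"type":"object","properties":{"targets":{"type":"string"},"newtons":{"type":"number"}},"required":["targets"]}

```bash
mkdir -p pics; cat > h.py <<'E'
import numpy as np, cv2
from bench import ctrl
from scipy.spatial.transform import Rotation as Ro
def snap(n,f):
    im=ctrl.get_image(n); cv2.imwrite('pics/'+f+'.png',im['pixels']); np.savez('pics/'+f+'.npz',**im); return im
def load(f): return dict(np.load('pics/'+f+'.npz'))
def ray(im,u,v):
    K=im['intrinsics'];k=float(im['k1'])
    D=np.array([k,0,0,0,0.]);
    p=cv2.undistortPoints(np.array([[[u,v]]],float),K,D)[0,0]
    return p
def onz(im,u,v,z):
    p=ray(im,u,v);R=im['R'];t=im['t'];c=-R.T@t;d=R.T@np.array([p[0],p[1],1]);return c+d*(z-c[2])/d[2]
def dep(im,u,v):
    p=ray(im,u,v);d=float(im['depth'][int(round(v)),int(round(u))]);return im['R'].T@(np.array([p[0]*d,p[1]*d,d])-im['t'])
def proj(im,X):
    return cv2.projectPoints(np.array([X],float),cv2.Rodrigues(im['R'])[0],im['t'],im['intrinsics'],np.array([float(im['k1']),0,0,0,0]))[0][0,0]
E
python3 - <<'E'
from h import *
for n in ['side','top','wrist']: im=snap(n,n+'0'); print(n,im['k1'],-im['R'].T@im['t'])
s=ctrl.get_state();print(s)
E
```

```text
side -0.13624553431996592 [0.20264221 0.48248342 0.59862706]
top -0.06451033312620545 [0.51691021 0.03051631 0.96048451]
wrist -0.0740371800351872 [ 0.33080163 -0.56406623  0.38441053]
{'time': 0.15, 'joint_positions': array([ 1.15708543,  0.32164807, -0.0700671 ,  1.45139539,  0.0225963 ,
        1.37079463, -0.05687254]), 'qd': array([-2.03783762e-03, -1.31883609e-03,  1.00501911e-04, -3.27131725e-03,
       -5.69294124e-04,  5.43616877e-05, -1.40403135e-04]), 'joint_torque': array([-1.36137339e-05, -4.91797435e+01, -4.04556971e-01, -3.12877929e+01,
       -6.40807464e-02,  4.04965051e-02,  8.72528153e-05]), 'position': array([ 0.26957264, -0.59129802,  0.40391514]), 'tool_rot': array([-3.06860941e+00, -6.66645356e-01,  6.20751824e-04]), 'ft_force': array([ 0.99933347, -0.31163106,  0.07652782]), 'torque': array([ 0.00438406, -0.03135317,  0.00486605]), 'grip_width': 0.9996216365043877}
```

View pics/top0.png

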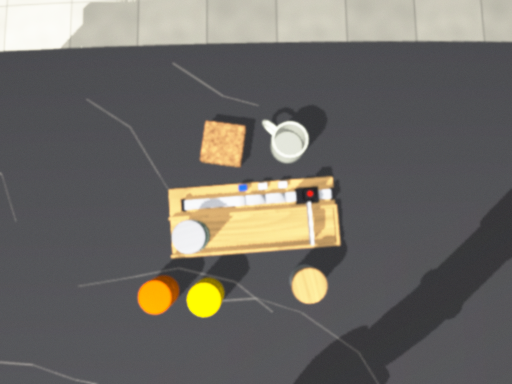

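View pics/side0.png

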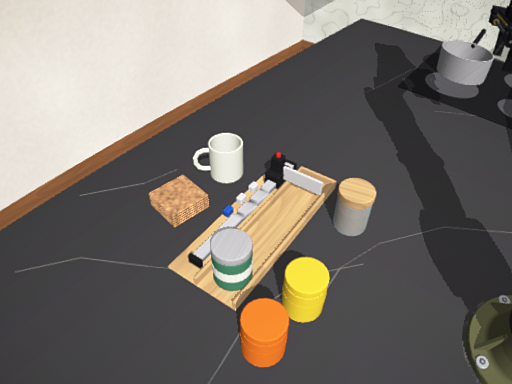

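```bash
python3 - <<'E'
from h import *
im=load('top0'); c=im['pixels'][115:315,130:350]
cv2.imwrite('pics/topc.png',cv2.resize(c,None,fx=3.6,fy=3,interpolation=cv2.INTER_CUBIC)[:600])
im=load('side0'); c=im['pixels'][120:310,160:350]
cv2.imwrite('pics/sidec.png',cv2.resize(c,None,fx=3.1,fy=3.1,interpolation=cv2.INTER_CUBIC)[:600])
E
```

```text
(no output)
```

View pics/topc.png

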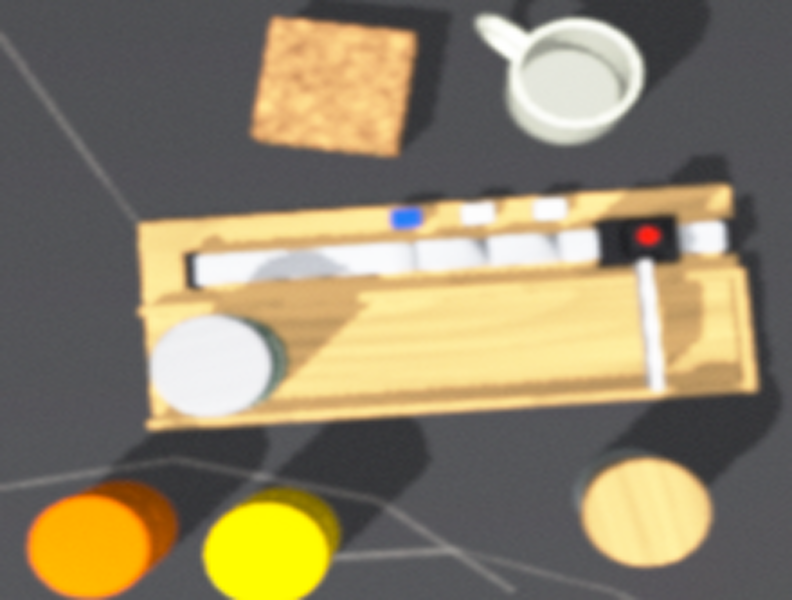

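View pics/sidec.png

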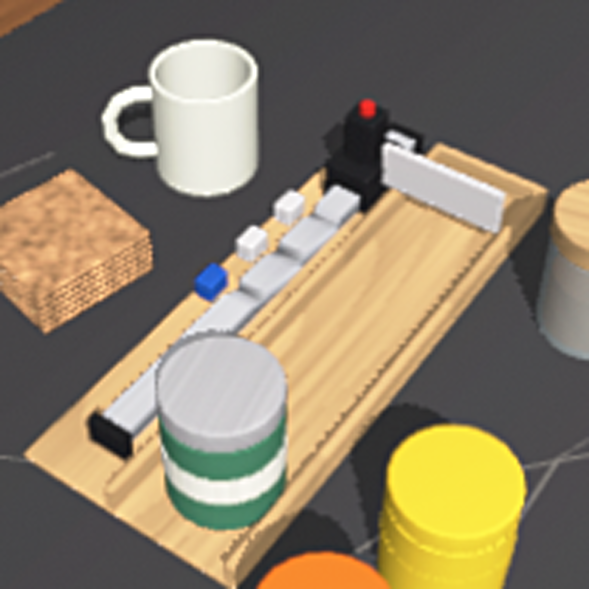

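```bash
cat > fit.py <<'E'
from h import *
from scipy.optimize import least_squares
im=load('top0'); sd=load('side0')
T=lambda u,v:(130+u/3.6-.5,115+v/3-.5); S=lambda u,v:(160+u/3.1-.5,120+v/3.1-.5)
obs=[(im,(110,200,6),T(138,222)),(im,(110,-175,6),T(732,186)),(im,(-45,200,22),T(150,428)),(im,(-45,-175,22),T(757,390)),
(im,(99,30,22),T(406,215)),(im,(99,-15,22),T(478,210)),(im,(99,-60,22),T(550,205)),
(sd,(110,200,6),S(28,456)),(sd,(99,30,22),S(212,272)),(sd,(99,-15,22),S(252,235)),(sd,(99,-60,22),S(290,200)),(sd,(-45,-175,22),S(547,190))]
def W(p,X):
    c,s=np.cos(p[2]),np.sin(p[2]);X=np.array(X)/1000.
    return np.array([p[0]+c*X[0]-s*X[1],p[1]+s*X[0]+c*X[1],X[2]])
def f(p): return np.concatenate([proj(i,W(p,X))-o for i,X,o in obs])
if __name__=='__main__':
    c=onz(im,*T(450,330),.0); print(c)
    best=min((least_squares(f,[c[0],c[1],a],loss='soft_l1') for a in [0,1.57,3.14,-1.57]),key=lambda r:r.cost)
    p=best.x;print(p,best.cost);print(f(p).reshape(-1,2).round(1)); np.save('p.npy',p)
    def inv(q): 
        d=q[:2]-p[:2];c,s=np.cos(p[2]),np.sin(p[2]);return np.array([c*d[0]+s*d[1],-s*d[0]+c*d[1]])*1000
    print('pin top87',inv(onz(im,*T(649,235),.087)),inv(onz(sd,*S(368,104),.087)))
    print('plate z60',inv(onz(im,*T(657,388),.060)),inv(onz(im,*T(648,262),.060)))
    print('lid z94',inv(onz(im,*T(211,366),.094)), inv(onz(sd,*S(222,390),.094)))
    for n,(u,v),z in [('mug',(576,72),.085),('jar',(646,512),.096),('coast',(334,86),.036),('yel',(266,553),.088),('or',(90,545),.088)]: q=onz(im,*T(u,v),z);print(n,q,inv(q))
E
python3 fit.py
```

```text
[0.51419973 0.03865008 0.        ]
[0.50108892 0.02783496 0.06308432] 4.191030724119984
[[ 0.3  0.2]
 [-0.6 -0.7]
 [-0.1  0.4]
 [ 0.1  0. ]
 [ 0.2  0.9]
 [ 0.3  1. ]
 [ 0.4  1.1]
 [-1.9 -1.5]
 [-0.4  0.5]
 [-0.3  0. ]
 [-0.3 -0.3]
 [-0.1 -0.4]]
pin top87 [  70.33451238 -110.18685142] [  69.21743865 -110.80858176]
plate z60 [ -36.38486435 -108.95062822] [  52.870815   -111.36710945]
lid z94 [-1.02333061e-01  1.46851114e+02] [ -4.28452087 150.28217846]
mug [ 0.69349701 -0.03827781  0.085     ] [187.8574488  -78.11114333]
jar [ 0.39020337 -0.07062325  0.096     ] [-116.87202937  -91.27186032]
coast [0.695377   0.10730391 0.036     ] [198.91153239  67.06246751]
yel [0.36395282 0.14471865 0.088     ] [-129.49467322  125.29658842]
or [0.36998803 0.24563    0.088     ] [-117.10976977  225.62674074]
```

View pics/wrist0.png

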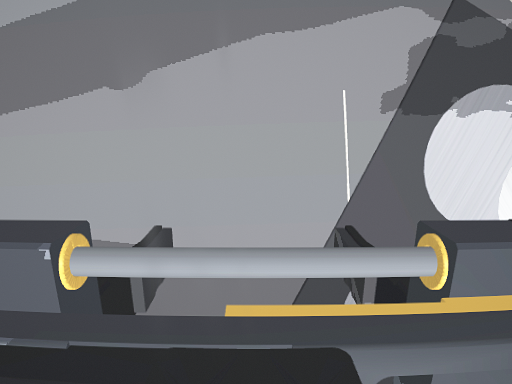

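```bash
cat > mv.py <<'E'
from h import *
from fit import W
p=np.load('p.npy')
cx=np.array([np.cos(p[2]),np.sin(p[2]),0]);cy=np.array([-np.sin(p[2]),np.cos(p[2]),0]);cz=np.array([0,0,1.])
def ori(sgn,tilt=0):  # tool x = sgn*caddy y ; tilt: rotation about caddy x
    x=sgn*cy;z=-cz;y=np.cross(z,x);R=np.stack([x,y,z],1)
    return Ro.from_rotvec(cx*tilt)*Ro.from_matrix(R)
def report(tip=None,O=None):
    s=ctrl.get_state();R=Ro.from_rotvec(s['tool_rot']);t=s['position']+R.apply([0,0,.182])
    d=t-np.array([p[0],p[1],0]);print('t',round(s['time'],2),'tip caddy mm',(np.array([d@cx,d@cy,d[2]])*1000).round(1),'F caddy',np.round([s['ft_force']@cx,s['ft_force']@cy,s['ft_force'][2]],1),'g',round(s['grip_width'],2))
    print(' q',s['joint_positions'].round(2))
    if O is not None: print(' turn (tool)',(R.inv()*O).as_rotvec().round(3))
    if tip is not None:
        g=W(p,tip); 
        print(' shift of tip, cm, in current tool axes',(R.inv().apply(g-t)*100).round(2))
        if O is not None:
            print(' shift of TCP, cm, after-turn axes',(O.inv().apply(g-O.apply([0,0,.182])-s['position'])*100).round(2))
E
python3 - <<'E'
from mv import *
report((70,-155,150),ori(1)); report((70,-155,150),ori(-1))
E
```

```text
t 0.15 tip caddy mm [-270.2 -603.1  221.9] F caddy [ 1.  -0.4  0.1] g 1.0
 q [ 1.16  0.32 -0.07  1.45  0.02  1.37 -0.06]
 turn (tool) [-1.000e-03 -1.000e-03 -1.206e+00]
 shift of tip, cm, in current tool axes [ 47.77 -29.71   7.23]
 shift of TCP, cm, after-turn axes [44.83 34.01  7.19]
t 0.15 tip caddy mm [-270.2 -603.1  221.9] F caddy [ 1.  -0.4  0.1] g 1.0
 q [ 1.16  0.32 -0.07  1.45  0.02  1.37 -0.06]
 turn (tool) [-1.000e-03  1.000e-03  1.936e+00]
 shift of tip, cm, in current tool axes [ 47.77 -29.71   7.23]
 shift of TCP, cm, after-turn axes [-44.83 -34.01   7.19]
```

Call:
play_rows:
  targets: "0 0 0 0 0 -0.172 -1;0 0 0 0 0 -0.172 -1;0 0 0 0 0 -0.172 -1;0 0 0 0 0 -0.172 -1;0 0 0 0 0 -0.172 -1;0 0 0 0 0 -0.172 -1;0 0 0 0 0 -0.172 -1;0 0 0 0 0 0 -1"
  newtons: 30

```text
time: 1.15
position: [0.2692, -0.5906, 0.3999]
tool_rot: [-2.104, -2.323, -0.005]
ft_force: [-0.3, -0.8, 0.4]
grip_width: 0.177
```

```bash
python3 -c "
from mv import *
report((70,-155,120),ori(1))"
```

```text
t 1.15 tip caddy mm [-271.1 -601.2  217.9] F caddy [-0.3 -0.8  0.4] g 0.18
 q [ 1.28  0.33 -0.23  1.45  0.08  1.37  1.15]
 turn (tool) [-0.003 -0.008  0.036]
 shift of tip, cm, in current tool axes [43.29 35.71 10.03]
 shift of TCP, cm, after-turn axes [44.76 34.05  9.79]
```

Call:
play_rows:
  targets: "0 0 0 0 0 0.036 -1;4.5 3.4 0.9 0 0 0 -1;4.5 3.4 0.9 0 0 0 -1;4.5 3.4 0.9 0 0 0 -1;4.5 3.4 0.9 0 0 0 -1;4.5 3.4 0.9 0 0 0 -1;4.5 3.4 0.9 0 0 0 -1;4.5 3.4 0.9 0 0 0 -1;4.5 3.4 0.9 0 0 0 -1;4 3.2 0.8 0 0 0 -1;0 0 0 0 0 0 -1"

```text
time: 2.52
position: [0.5641, -0.1664, 0.3191]
tool_rot: [-2.202, -2.235, -0.004]
ft_force: [-0.2, 0.1, -0.4]
grip_width: 0.005
```

```bash
python3 -c "
from mv import *
report((70,-150,57),ori(1)); snap('side','side1'); snap('top','top1')
im=load('side1');print(proj(im,W(p,(70,-140,57))))"
```

```text
t 2.52 tip caddy mm [  50.5 -197.   137.1] F caddy [-0.2  0.1 -0.4] g 0.0
 q [ 0.7   0.29 -0.53  1.7   0.15  1.19  0.14]
 turn (tool) [-0.001 -0.005 -0.048]
 shift of tip, cm, in current tool axes [4.75 1.72 8.03]
 shift of TCP, cm, after-turn axes [4.78 1.94 8.01]
[284.30376744 157.20595029]
```

View pics/side1.png

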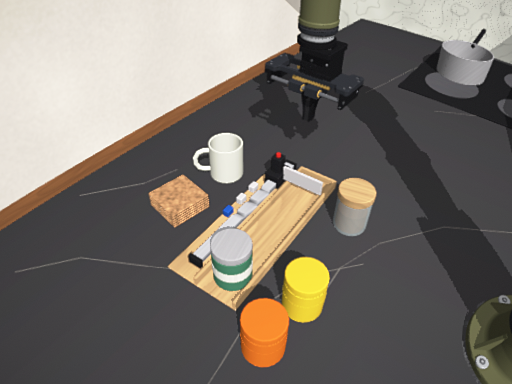

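Call:
play_rows:
  targets: "2 2 1.5 0 0 -0.048 -1;1.5 0 2.5 0 0 0 -1;1.2 0 2.5 0 0 0 -1;0 0 1.5 0 0 0 -1;0 0 0 0 0 0 -1"

```text
time: 3.25
position: [0.5784, -0.1356, 0.2387]
tool_rot: [2.18, 2.257, -0.009]
ft_force: [-0.0, -0.4, 0.5]
grip_width: 0.007
```

```bash
python3 -c "
from mv import *
report((70,-145,57),ori(1)); im=snap('side','side2'); 
cv2.imwrite('pics/side2c.png',cv2.resize(im['pixels'][70:220,200:370],None,fx=4,fy=4,interpolation=cv2.INTER_CUBIC))"
```

```text
t 3.25 tip caddy mm [  66.6 -169.3   56.7] F caddy [-0.  -0.4  0.5] g 0.01
 q [ 0.62  0.39 -0.53  1.76  0.23  1.05  0.05]
 turn (tool) [-0.002  0.007 -0.029]
 shift of tip, cm, in current tool axes [ 2.44  0.27 -0.05]
 shift of TCP, cm, after-turn axes [ 2.3   0.31 -0.03]
```

View pics/side2c.png

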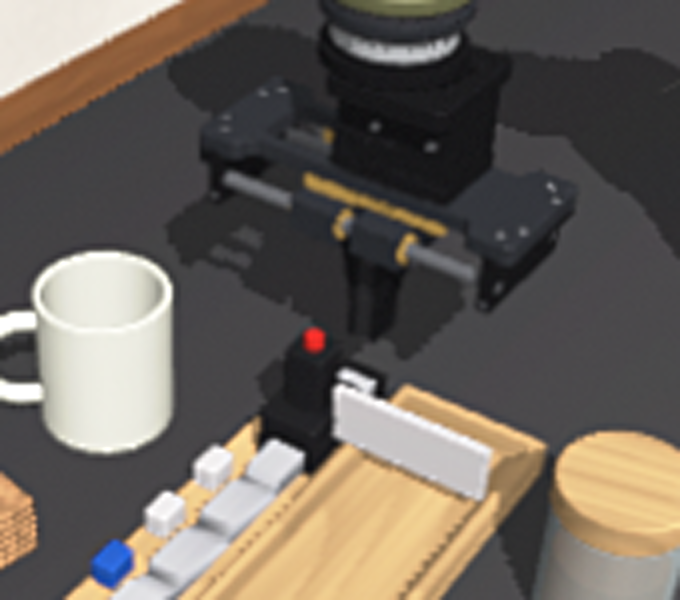

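Call:
play_rows:
  targets: "1 0.3 0 0 0 -0.03 -1;1.2 0.2 0 0 0 0 -1;0.5 0 0 0 0 0 -1;0.5 0 0 0 0 0 -1;0.4 0 0 0 0 0 -1"

```text
time: 3.92
position: [0.5832, -0.0988, 0.2424]
tool_rot: [2.141, 2.284, -0.007]
ft_force: [1.3, -5.5, -0.3]
grip_width: 0.006
```

```bash
python3 -c "
from mv import *
report((70,-60,57),ori(1))"
```

```text
t 3.92 tip caddy mm [  74.8 -133.6   60.4] F caddy [ 0.9 -5.6 -0.3] g 0.01
 q [ 0.58  0.38 -0.55  1.77  0.24  1.05  0.01]
 turn (tool) [0.005 0.011 0.002]
 shift of tip, cm, in current tool axes [ 7.36 -0.47  0.25]
 shift of TCP, cm, after-turn axes [ 7.16 -0.4   0.34]
```

Call:
play_rows:
  targets: "0.6 -0.2 0.1 0 0 0 -1;0.6 -0.2 0.1 0 0 0 -1;0.6 0 0 0 0 0 -1;0.6 0 0 0 0 0 -1"

```text
time: 4.42
position: [0.58, -0.0832, 0.2423]
tool_rot: [2.138, 2.264, -0.01]
ft_force: [1.1, -5.3, -0.8]
grip_width: 0.005
```

```bash
python3 -c "
from mv import *
report((70,-60,57),ori(1))"
```

```text
t 4.42 tip caddy mm [  74.3 -120.3   60.4] F caddy [ 0.8 -5.3 -0.8] g 0.01
 q [ 0.56  0.37 -0.55  1.79  0.25  1.04 -0.03]
 turn (tool) [ 0.014  0.025 -0.006]
 shift of tip, cm, in current tool axes [ 6.04 -0.47  0.18]
 shift of TCP, cm, after-turn axes [ 5.58 -0.17  0.33]
```

Call:
play_rows:
  targets: "0.8 -0.2 0.1 0 0.01 0 -1;0.8 -0.2 0.1 0 0.01 0 -1;0.8 -0.1 0.1 0 0.01 0 -1;0.8 0 0.1 0 0 0 -1"

```text
time: 4.92
position: [0.5764, -0.0609, 0.2417]
tool_rot: [2.149, 2.256, 0.019]
ft_force: [-2.4, -5.5, 3.6]
grip_width: 0.005
```

```bash
python3 -c "
from mv import *
report((70,-60,57),ori(1));snap('side','side3'); im=load('side3');
cv2.imwrite('pics/side3c.png',cv2.resize(im['pixels'][100:220,200:330],None,fx=5,fy=5,interpolation=cv2.INTER_CUBIC))"
```

```text
t 4.92 tip caddy mm [ 74.3 -95.2  59.7] F caddy [-2.7 -5.3  3.6] g 0.0
 q [ 0.54  0.35 -0.57  1.81  0.23  1.02 -0.07]
 turn (tool) [ 0.026  0.01  -0.015]
 shift of tip, cm, in current tool axes [ 3.51 -0.49  0.23]
 shift of TCP, cm, after-turn axes [3.33 0.05 0.27]
```

View pics/side3c.png

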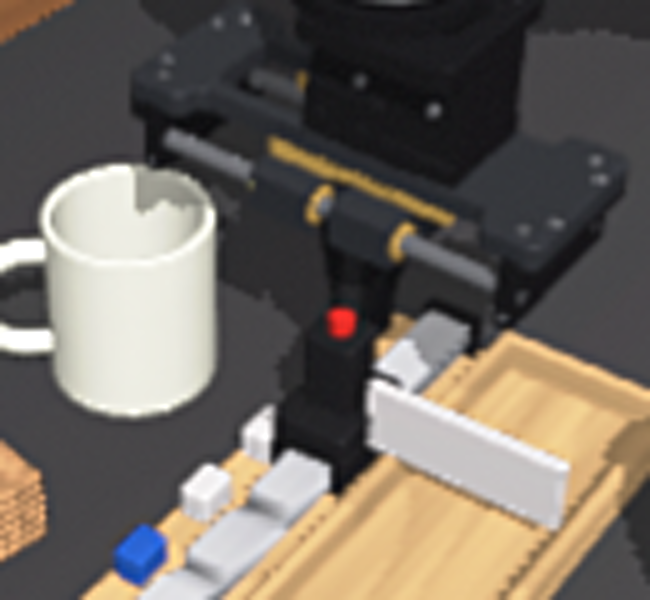

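Call:
play_rows:
  targets: "0.6 0 0.1 0.01 0 0 -1;0.6 0 0.1 0.01 0 0 -1;0.6 0 0 0 0 0 -1;0.6 0 0 0 0 0 -1"

```text
time: 5.48
position: [0.577, -0.0429, 0.2411]
tool_rot: [2.157, 2.252, -0.013]
ft_force: [0.6, -9.2, 1.8]
grip_width: 0.005
```

```bash
python3 -c "
from mv import *
report((70,-15,57),ori(1))"
```

```text
t 5.47 tip caddy mm [ 73.  -79.4  59.1] F caddy [-0.  -9.2  1.8] g 0.0
 q [ 0.51  0.36 -0.57  1.8   0.25  1.04 -0.12]
 turn (tool) [ 0.01   0.022 -0.02 ]
 shift of tip, cm, in current tool axes [ 6.44 -0.43  0.07]
 shift of TCP, cm, after-turn axes [ 6.04 -0.13  0.21]
```

Call:
play_rows:
  targets: "0.9 0 0 0 0.01 0 -1;0.9 0 0.1 0 0.01 0 -1;0.9 0 0.1 0 0.01 0 -1;0.8 0 0 0 0 0 -1"

```text
time: 5.98
position: [0.5754, -0.0102, 0.2385]
tool_rot: [2.174, 2.264, 0.011]
ft_force: [0.4, -9.5, 2.1]
grip_width: 0.004
```

```bash
python3 -c "
from mv import *
report((70,-15,57),ori(1))"
```

```text
t 5.97 tip caddy mm [ 73.1 -42.2  56.5] F caddy [-0.2 -9.6  2.1] g 0.0
 q [ 0.47  0.36 -0.59  1.81  0.23  1.03 -0.16]
 turn (tool) [ 0.007 -0.003 -0.023]
 shift of tip, cm, in current tool axes [ 2.71 -0.37 -0.05]
 shift of TCP, cm, after-turn axes [ 2.76 -0.18 -0.05]
```

Call:
play_rows:
  targets: "0.6 0 0 0 0 0 -1;0.6 0 0 0 0 0 -1;0.6 0 0 0 0 0 -1"

```text
time: 6.35
position: [0.5748, 0.0024, 0.2386]
tool_rot: [2.171, 2.255, -0.004]
ft_force: [0.1, -9.5, 2.8]
grip_width: 0.007
```

```bash
python3 -c "
from mv import *
report((70,5,57),ori(1))"
```

```text
t 6.35 tip caddy mm [ 73.1 -31.8  56.6] F caddy [-0.5 -9.5  2.8] g 0.01
 q [ 0.45  0.36 -0.59  1.81  0.24  1.03 -0.2 ]
 turn (tool) [ 0.006  0.01  -0.025]
 shift of tip, cm, in current tool axes [ 3.67 -0.4  -0.08]
 shift of TCP, cm, after-turn axes [ 3.51 -0.2  -0.04]
```

Call:
play_rows:
  targets: "0.6 0 0 0 0 0 -1;0.6 0 0 0 0 0 -1;0.5 0 0 0 0 0 -1"

```text
time: 6.72
position: [0.574, 0.0188, 0.2382]
tool_rot: [2.172, 2.253, -0.009]
ft_force: [0.8, -3.4, 2.3]
grip_width: 0.003
```

```bash
python3 -c "
from mv import *
report((70,5,57),ori(1));im=snap('side','side4');
for y in (0,10,20): print(y,(proj(im,W(p,(70,y,87)))-[190,110])*5)
cv2.imwrite('pics/side4c.png',cv2.resize(im['pixels'][110:230,190:320],None,fx=5,fy=5,interpolation=cv2.INTER_CUBIC))"
```

```text
t 6.72 tip caddy mm [ 73.  -16.   56.3] F caddy [ 0.6 -3.4  2.3] g 0.0
 q [ 0.42  0.36 -0.6   1.81  0.25  1.04 -0.23]
 turn (tool) [ 0.005  0.013 -0.026]
 shift of tip, cm, in current tool axes [ 2.09 -0.36 -0.1 ]
 shift of TCP, cm, after-turn axes [ 1.86 -0.22 -0.08]
0 [287.42166166 356.04238674]
10 [272.35819718 370.0665723 ]
20 [257.05453218 384.31653598]
```

View pics/side4c.png

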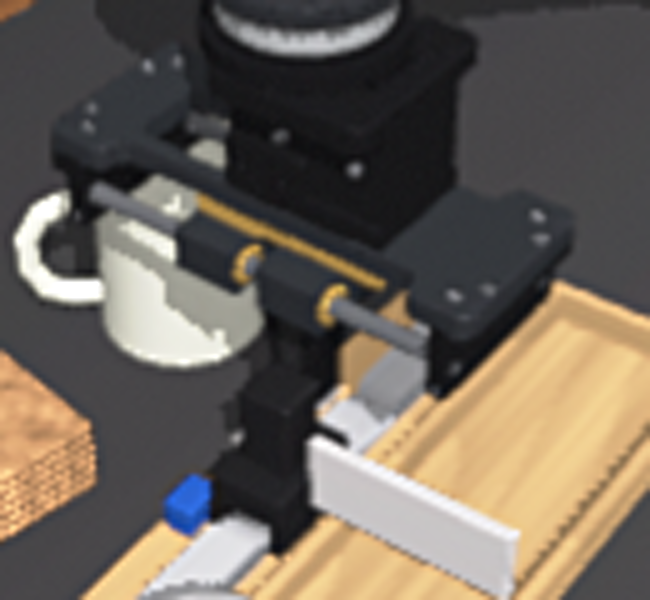

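```bash
python3 -c "
from mv import *
im=load('side4')
for y in (-5,5,15,25,30): print(y,(proj(im,W(p,(70,y,80)))-[225,160])*12)
a=im['pixels'][160:210,225:275]
cv2.imwrite('pics/side4d.png',cv2.convertScaleAbs(cv2.resize(a,None,fx=12,fy=12,interpolation=cv2.INTER_CUBIC),alpha=2))"
```

```text
-5 [287.76005408 270.15600414]
5 [252.11049505 303.60165104]
15 [215.89754399 337.57999065]
25 [179.1110051  372.10078981]
30 [160.4994235  389.56769519]
```

View pics/side4d.png

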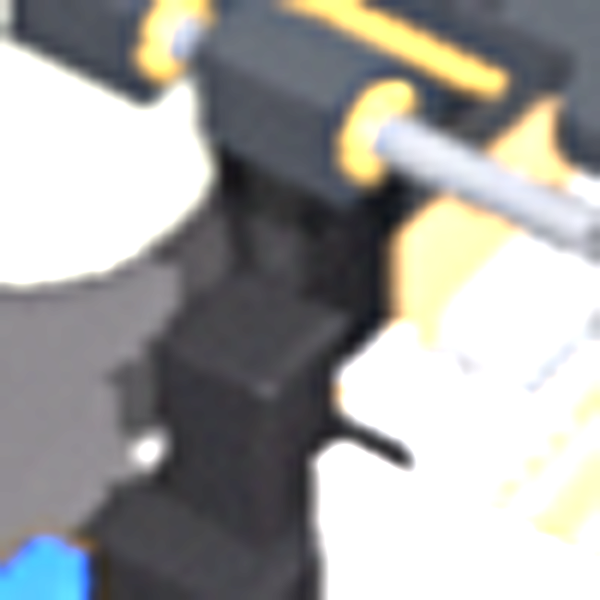

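```bash
python3 -c "
from mv import *
im=load('side4')
print(im['pixels'][182:194:2,238:256:2].tolist())
im=snap('top','top4');
cv2.imwrite('pics/top4c.png',cv2.convertScaleAbs(cv2.resize(im['pixels'][120:280,150:350],None,fx=4,fy=3.7,interpolation=cv2.INTER_CUBIC),alpha=1.6))
import numpy as np
a=load('top4')['pixels'].astype(int);m=(a[...,2]>100)&(a[...,1]<50)&(a[...,0]<50);print(np.argwhere(m)[:10])
"
```

```text
[[[68, 66, 68], [48, 46, 47], [48, 47, 48], [32, 30, 30], [33, 31, 31], [39, 36, 37], [29, 28, 28], [25, 23, 24], [23, 22, 22]], [[74, 72, 74], [45, 44, 45], [38, 35, 36], [37, 35, 36], [39, 36, 37], [37, 35, 36], [25, 24, 25], [23, 21, 22], [21, 20, 21]], [[66, 65, 66], [35, 33, 34], [37, 35, 36], [37, 35, 35], [37, 35, 35], [38, 36, 36], [38, 35, 36], [41, 39, 39], [24, 22, 22]], [[37, 36, 36], [37, 35, 37], [38, 36, 37], [38, 36, 35], [39, 36, 35], [37, 35, 35], [43, 41, 42], [36, 34, 34], [18, 15, 16]], [[30, 28, 27], [32, 30, 30], [38, 35, 36], [40, 38, 38], [38, 35, 35], [42, 40, 40], [35, 32, 33], [28, 27, 27], [147, 146, 151]], [[29, 27, 28], [31, 27, 27], [31, 28, 28], [31, 29, 31], [46, 43, 43], [38, 35, 36], [30, 27, 27], [32, 36, 42], [161, 193, 224]]]
[]
```

View pics/top4c.png

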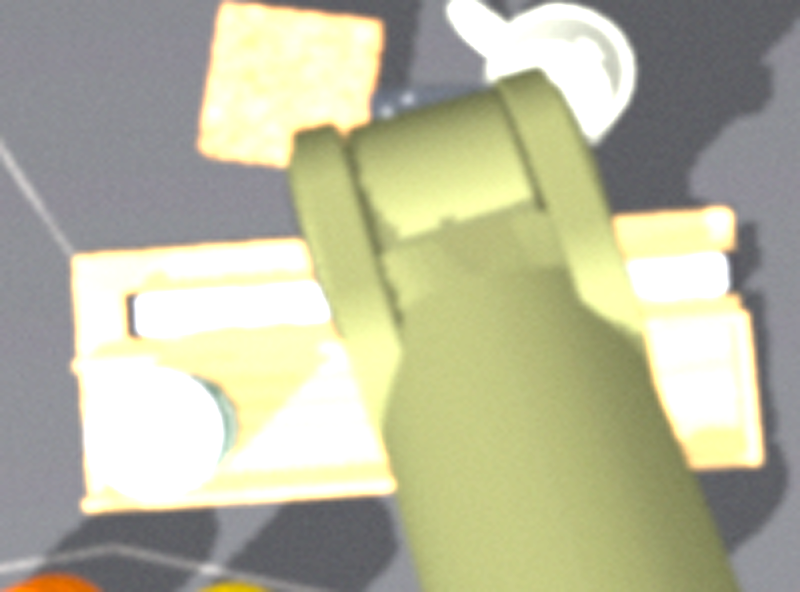

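```bash
python3 -c "
from mv import *
from fit import *
im=load('side4')
def inv(q):
  d=q[:2]-p[:2];return np.array([d@cx[:2]*1000,d@cy[:2]*1000,q[2]*1000]).round(1)
for v in range(182,196,2): print(v,[inv(dep(im,u,v)).tolist() for u in range(239,256,3)])
"
```

```text
182 [[141.3, -66.5, 0.7], [136.4, -71.2, -0.2], [77.9, -2.6, 79.0], [73.0, -5.9, 79.2], [64.3, -3.7, 85.2], [61.1, -9.4, 82.7]]
184 [[138.6, -62.7, -1.3], [78.3, 6.9, 80.5], [74.0, 2.8, 79.7], [68.1, 0.9, 81.4], [64.3, -3.8, 79.9], [63.6, -13.1, 73.5]]
186 [[133.0, -55.2, 1.1], [75.0, 11.4, 80.3], [70.6, 7.5, 79.7], [64.6, 5.9, 81.6], [61.0, 0.9, 79.8], [62.9, -12.2, 69.2]]
188 [[76.3, 19.4, 80.3], [71.5, 16.2, 80.4], [67.1, 12.4, 79.9], [61.6, 10.1, 81.1], [57.1, 6.5, 80.8], [63.0, -12.4, 63.6]]
190 [[75.1, 21.2, 77.1], [69.2, 19.4, 78.8], [63.9, 16.9, 79.8], [59.3, 13.3, 79.5], [56.8, 6.9, 76.0], [62.4, -11.6, 59.2]]
192 [[75.7, 20.6, 71.0], [68.8, 20.1, 74.3], [61.5, 20.2, 78.3], [57.6, 15.9, 77.1], [56.0, 8.1, 72.1], [91.4, -54.0, 6.0]]
194 [[75.5, 20.9, 66.1], [69.1, 19.7, 68.6], [61.3, 20.6, 73.5], [56.4, 17.6, 73.8], [56.6, 7.1, 65.7], [65.1, -15.7, 43.6]]
```

Call:
play_rows:
  targets: "0.5 -0.1 0 0 0 -0.02 -1;0.4 0 0 0 0 0 -1"

```text
time: 7.08
position: [0.5727, 0.0294, 0.238]
tool_rot: [2.146, 2.278, -0.006]
ft_force: [0.2, -2.2, 0.3]
grip_width: 0.007
```

```bash
cat >> mv.py <<'E'
def inv(q):
  d=q[:2]-p[:2];return np.array([d@cx[:2]*1000,d@cy[:2]*1000,q[2]*1000]).round(1)
def look(f):
    im=snap('side',f); h,w=im['depth'].shape
    u,v=np.meshgrid(np.arange(w),np.arange(h)); sel=(u>205)&(u<270)&(v>150)&(v<225)
    pts=np.array([[a,b,*inv(dep(im,a,b))] for a,b in zip(u[sel],v[sel]) if im['depth'][b,a]>0])
    t=pts[(abs(pts[:,2]-67)<8)&(pts[:,4]>52)&(pts[:,4]<75)]
    print('front face y (90pct)',np.percentile(t[:,3],[50,80,90,97]).round(1), 'n',len(t))
    c=im['pixels'][150:225,205:285].astype(int); m=(c[...,2]-np.maximum(c[...,0],c[...,1])>40)&(c[...,1]<60)
    print('red px',m.sum(), (np.argwhere(m).mean(0)[::-1]+[205,150]).round(1) if m.any() else None)
    cv2.imwrite('pics/'+f+'c.png',cv2.convertScaleAbs(cv2.resize(im['pixels'][150:225,205:285],None,fx=8,fy=8,interpolation=cv2.INTER_CUBIC),alpha=1.6))
E
python3 -c "
from mv import *
report((70,5,57),ori(1));look('side5')"
```

```text
t 7.08 tip caddy mm [72.6 -5.  56. ] F caddy [ 0.  -2.2  0.3] g 0.01
 q [ 0.41  0.36 -0.6   1.81  0.25  1.04 -0.23]
 turn (tool) [ 0.006  0.011 -0.003]
 shift of tip, cm, in current tool axes [ 1.   -0.26 -0.11]
 shift of TCP, cm, after-turn axes [ 0.79 -0.15 -0.1 ]
front face y (90pct) [30.2 31.2 31.6 32.2] n 89
red px 0 None
```

View pics/side5c.png

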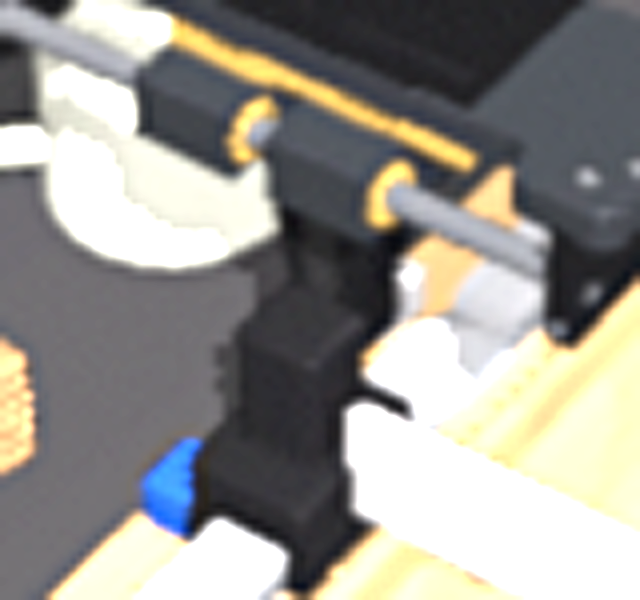

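Call:
play_rows:
  targets: "0.4 -0.1 0 0 0 0 -1"

```text
time: 7.25
position: [0.5712, 0.0342, 0.2377]
tool_rot: [2.146, 2.279, -0.005]
ft_force: [3.0, -3.3, 0.0]
grip_width: 0.004
```

```bash
python3 -c "
from mv import *
report((70,5,57),ori(1));look('side6')"
```

```text
t 7.25 tip caddy mm [71.4  0.1 55.8] F caddy [ 2.8 -3.5  0. ] g 0.0
 q [ 0.41  0.36 -0.61  1.82  0.25  1.03 -0.24]
 turn (tool) [ 0.005  0.011 -0.003]
 shift of tip, cm, in current tool axes [ 0.49 -0.14 -0.13]
 shift of TCP, cm, after-turn axes [ 0.3  -0.04 -0.13]
front face y (90pct) [35.3 36.2 36.6 37.3] n 98
red px 0 None
```

Call:
play_rows:
  targets: "0.3 0 0 0 0 0 -1"

```text
time: 7.42
position: [0.571, 0.0364, 0.2378]
tool_rot: [2.145, 2.277, -0.008]
ft_force: [0.9, -7.0, 1.8]
grip_width: 0.003
```

```bash
python3 -c "
from mv import *
report((70,5,57),ori(1));look('side7')"
```

```text
t 7.42 tip caddy mm [71.3  1.8 55.8] F caddy [ 0.5 -7.   1.8] g 0.0
 q [ 0.4   0.36 -0.61  1.82  0.25  1.04 -0.24]
 turn (tool) [ 0.005  0.013 -0.003]
 shift of tip, cm, in current tool axes [ 0.32 -0.13 -0.13]
 shift of TCP, cm, after-turn axes [ 0.08 -0.03 -0.12]
front face y (90pct) [37.  38.2 38.7 39.2] n 87
red px 0 None
```

Call:
play_rows:
  targets: "0.3 0 0 0 0 0 -1"

```text
time: 7.6
position: [0.5709, 0.0385, 0.2378]
tool_rot: [2.145, 2.275, -0.01]
ft_force: [1.0, -6.7, 2.5]
grip_width: 0.008
```

```bash
python3 -c "
from mv import *
report((70,5,57),ori(1));look('side8')"
```

```text
t 7.6 tip caddy mm [71.3  3.5 55.8] F caddy [ 0.6 -6.7  2.5] g 0.01
 q [ 0.4   0.36 -0.61  1.82  0.25  1.04 -0.25]
 turn (tool) [ 0.005  0.015 -0.004]
 shift of tip, cm, in current tool axes [ 0.15 -0.13 -0.12]
 shift of TCP, cm, after-turn axes [-0.12 -0.04 -0.12]
front face y (90pct) [38.6 39.7 40.  40.3] n 97
red px 26 [239.5 192. ]
```

View pics/side8c.png

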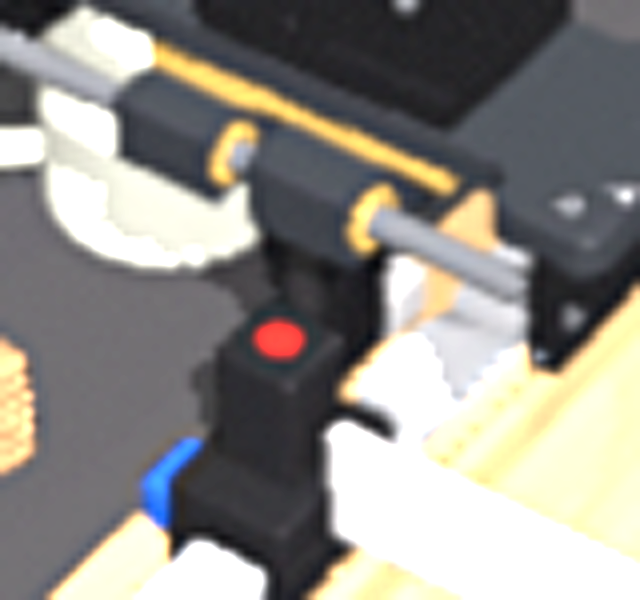

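```bash
python3 -c "
from mv import *
def pts(f,u0,u1,v0,v1):
    im=load(f);P=[]
    for v in range(v0,v1):
        for u in range(u0,u1):
            if im['depth'][v,u]>0:P.append([*inv(dep(im,u,v)),*im['pixels'][v,u]])
    return np.array(P,float)
a=pts('side0',215,265,175,225)
b=a[(a[:,3]>100)&(a[:,5]<80)]; 
print('blue n',len(b),'x',np.percentile(b[:,0],[5,50,95]),'y',np.percentile(b[:,1],[3,10,50,90,97]),'z',np.percentile(b[:,2],[5,50,95]))
for z0,z1 in((10,18),(20.5,24)):
  c=b[(b[:,2]>z0)&(b[:,2]<z1)];print(z0,np.percentile(c[:,1],[3,10,25,50,75,90,97]))
for f in('side0','side8'):
  im=load(f)
  a=pts(f,200,330,150,215)
  q=a[(a[:,2]>30)&(a[:,2]<56)&(a[:,0]>-30)&(a[:,0]<40)&(a[:,3]>150)]
  print(f,'plate face',len(q),np.percentile(q[:,1],[10,25,50,75,90,97]))
  t=a[(abs(a[:,0]-67)<8)&(a[:,2]>52)&(a[:,2]<75)&(a[:,3]<90)]; print('tabface',np.percentile(t[:,1],[50,90,97]))
  t=a[(a[:,5]>90)&(a[:,4]<60)&(a[:,3]<60)];print('pin',len(t),t[:,:3].mean(0),np.percentile(t[:,2],[50,90]))
"
```

```text
blue n 84 x [ 90.315  96.15  118.37 ] y [13.062 24.26  34.05  40.84  41.4  ] z [ 0.16  20.9   23.285]
10 [25.057 29.51  35.35  39.45  40.7   41.02  41.286]
20.5 [24.252 25.08  28.1   31.7   37.    39.4   40.662]
side0 plate face 274 [-109.1   -108.4   -107.6   -106.9   -106.3   -105.719]
tabface [-98.6   -97.2   -96.995]
pin 28 [  70.61785714 -112.62142857   81.425     ] [84.45 87.7 ]
side8 plate face 40 [29.59  30.075 30.4   30.9   31.12  31.483]
tabface [38.8   40.1   40.408]
pin 26 [68.63461538 28.22307692 80.60384615] [80.8 81.4]
```

View pics/side7c.png

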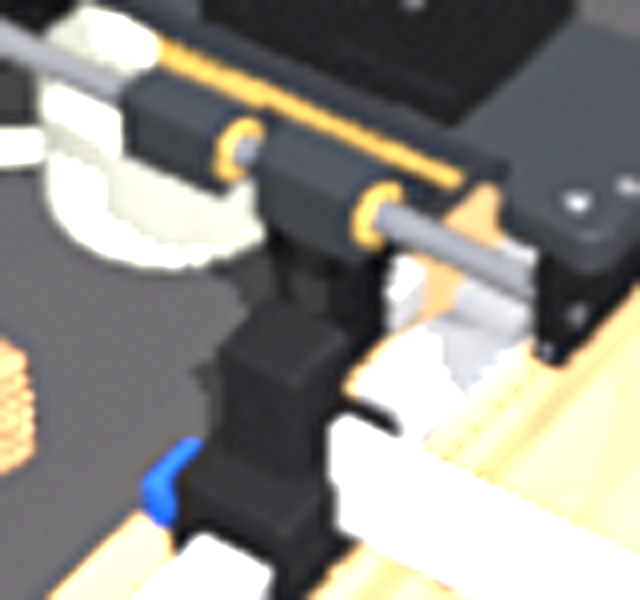

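Call:
play_rows:
  targets: "0.25 0 0 0 0 0 -1"

```text
time: 7.78
position: [0.5708, 0.0404, 0.2378]
tool_rot: [2.146, 2.274, -0.012]
ft_force: [-0.5, -4.8, 0.6]
grip_width: 0.007
```

```bash
cat >> mv.py <<'E'
def meas(f):
    im=load(f);P=[]
    for v in range(150,225):
        for u in range(200,330):
            if im['depth'][v,u]>0:P.append([*inv(dep(im,u,v)),*im['pixels'][v,u],u,v])
    a=np.array(P,float)
    q=a[(a[:,2]>30)&(a[:,2]<56)&(a[:,0]>-30)&(a[:,0]<40)&(a[:,3]>150)]
    print(f,'plate face',len(q),np.percentile(q[:,1],[10,50,90,97]))
    t=a[(abs(a[:,0]-67)<8)&(a[:,2]>52)&(a[:,2]<75)&(a[:,3]<90)]; print('tabface',np.percentile(t[:,1],[50,90,97]))
    t=a[(a[:,5]>90)&(a[:,4]<60)&(a[:,3]<60)];print('pin',len(t),t[:,:3].mean(0),np.percentile(t[:,2],[50,90]) if len(t) else '', t[:,6:].mean(0))
E
python3 -c "
from mv import *
report((70,5,57),ori(1));look('side9');meas('side9')"
```

```text
t 7.78 tip caddy mm [71.3  5.2 55.8] F caddy [-0.7 -4.7  0.6] g 0.01
 q [ 0.4   0.36 -0.61  1.82  0.26  1.04 -0.25]
 turn (tool) [ 0.005  0.016 -0.005]
 shift of tip, cm, in current tool axes [-0.02 -0.13 -0.12]
 shift of TCP, cm, after-turn axes [-0.32 -0.04 -0.12]
front face y (90pct) [40.8 41.6 42.  42.6] n 95
red px 28 [238.9 192.2]
side9 plate face 215 [31.2 32.1 33.1 33.5]
tabface [40.8 42.  42.6]
pin 26 [68.96153846 29.97307692 81.15      ] [81.15 82.5 ] [238.80769231 192.23076923]
```

View pics/side9c.png

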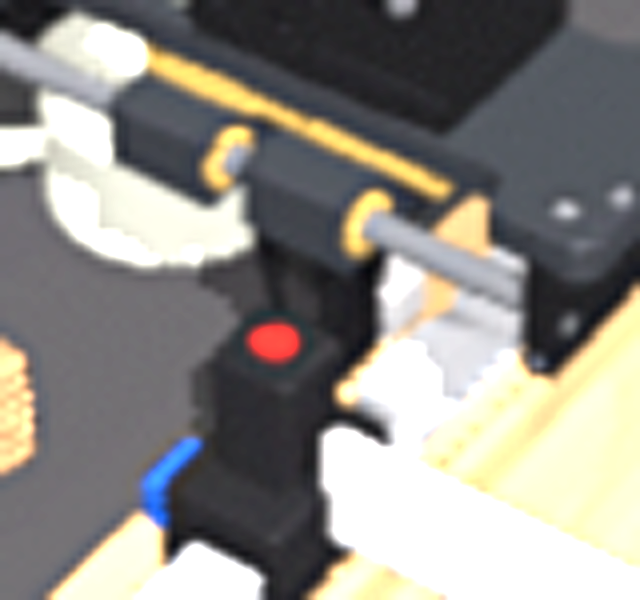

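Call:
play_rows:
  targets: "0.2 0 0 0 0 0 -1"

```text
time: 7.95
position: [0.5707, 0.0419, 0.2378]
tool_rot: [2.145, 2.273, -0.013]
ft_force: [1.2, -7.8, 2.1]
grip_width: 0.005
```

```bash
python3 -c "
from mv import *
report((70,5,57),ori(1));look('side10');meas('side10')"
```

```text
t 7.95 tip caddy mm [71.3  6.5 55.8] F caddy [ 0.7 -7.9  2.1] g 0.0
 q [ 0.39  0.36 -0.61  1.82  0.26  1.04 -0.26]
 turn (tool) [ 0.005  0.018 -0.005]
 shift of tip, cm, in current tool axes [-0.15 -0.12 -0.11]
 shift of TCP, cm, after-turn axes [-0.47 -0.04 -0.12]
front face y (90pct) [42.  42.9 43.3 43.7] n 95
red px 28 [238.5 192.5]
side10 plate face 200 [32.5 33.4 34.4 34.7]
tabface [42.1   43.3   43.739]
pin 27 [68.72962963 31.23333333 81.28888889] [81.4  82.56] [238.51851852 192.59259259]
```

View pics/side10c.png

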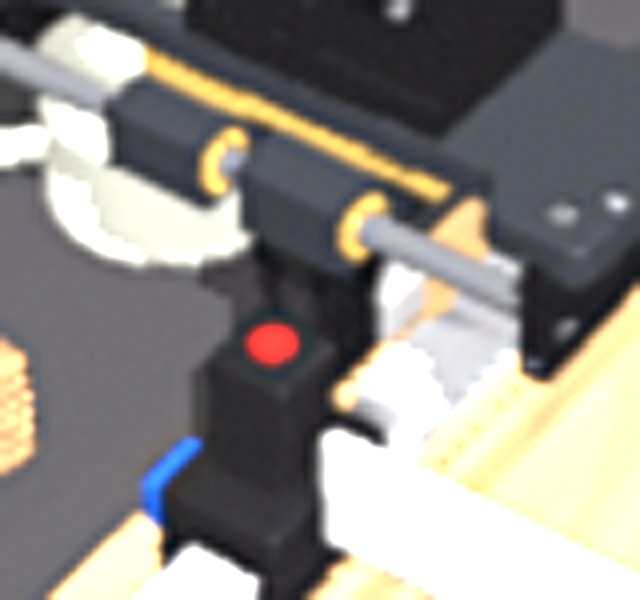

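Call:
play_rows:
  targets: "-1 0 0 0 0 0 -1;-2 0 -1 0 0 0 -1;-0.5 0 -4 0 0 0 -1;0 0 -4 0 0 0 -1;0 -2 -3 0 0 0 -1;0 -4 0 0 0 0 -1;0 -4 0 0 0 0 -1;0 0 0 0 0 0 -1"

```text
time: 9.0
position: [0.468, 0.0089, 0.3594]
tool_rot: [2.147, 2.293, -0.002]
ft_force: [0.7, -0.2, 0.7]
grip_width: 0.003
```

```bash
python3 -c "
from mv import *
report((0,225,150),ori(1));look('side11');meas('side11')"
```

```text
t 9.0 tip caddy mm [-34.4 -17.  177.4] F caddy [ 0.7 -0.2  0.7] g 0.0
 q [ 0.57 -0.02 -0.64  1.93 -0.01  1.23  0.01]
 turn (tool) [-0.001  0.001  0.003]
 shift of tip, cm, in current tool axes [24.2   3.5   2.71]
 shift of TCP, cm, after-turn axes [24.18  3.42  2.74]
front face y (90pct) [42.3 42.9 43.2 43.5] n 55
red px 28 [238.5 192.5]
side11 plate face 200 [32.39 33.1  34.01 34.7 ]
tabface [42.3   43.2   43.514]
pin 26 [68.46153846 31.26538462 81.61538462] [81.55 82.85] [238.61538462 192.53846154]
```

View pics/side11c.png

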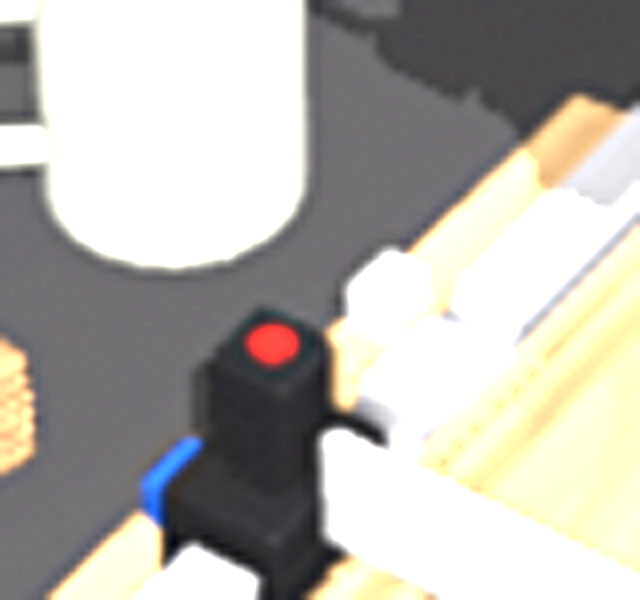

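Call:
play_rows:
  targets: "4 0.5 0 0 0 0 -1;5 0.6 0 0 0 0 -1;5 0.6 0 0 0 0 -1;5 0.6 0.5 0 0 0 -1;5 0.6 0.7 0 0 0 -1;4 0.6 0.8 0 0 0 -1;0 0 0 0 0 0 -1"

```text
time: 9.93
position: [0.4924, 0.3029, 0.3393]
tool_rot: [-2.142, -2.281, -0.018]
ft_force: [0.1, -0.6, -0.5]
grip_width: 0.006
```

```bash
python3 -c "
from mv import *
report((0,225,100),ori(1,-.15)); im=snap('top','top5')
T=cv2.resize(im['pixels'][150:270,130:350],None,fx=3.6,fy=4,interpolation=cv2.INTER_CUBIC);cv2.imwrite('pics/top5c.png',T)"
```

```text
t 9.93 tip caddy mm [  8.7 278.1 157.3] F caddy [ 0.1 -0.6 -0.5] g 0.01
 q [ 0.14  0.32 -0.87  1.7   0.24  1.23 -0.72]
 turn (tool) [ 0.    -0.167 -0.   ]
 shift of tip, cm, in current tool axes [-5.4  -0.87  5.64]
 shift of TCP, cm, after-turn axes [-1.38 -0.87  6.21]
```

View pics/top5c.png

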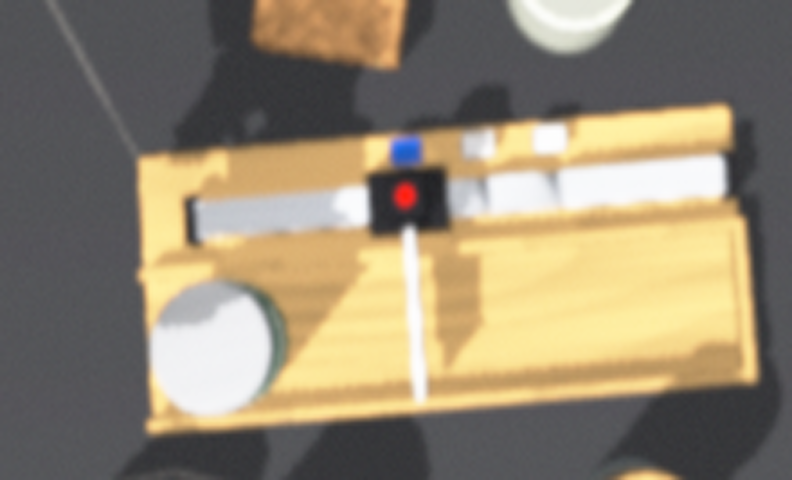

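```bash
python3 -c "
from mv import *
im=load('top5');T=lambda u,v:(130+u/3.6-.5,150+v/4-.5)
a=im['pixels'].astype(int)
m=(a[...,2]-np.maximum(a[...,0],a[...,1])>60)&(a[...,1]<70); q=np.argwhere(m); q=q[(q[:,0]<215)&(q[:,0]>185)]; print(q.mean(0)); c=q.mean(0)[::-1]
for z in(.082,.087): print('pin',inv(onz(im,*c,z)))
m=(a[...,0]-a[...,2]>80); q=np.argwhere(m);c=q.mean(0)[::-1];print('tag',inv(onz(im,*c,.022)))
print('carr',inv(onz(im,*T(369,203),.044)),inv(onz(im,*T(446,200),.044)))
print('plate far end',inv(onz(im,*T(415,402),.06)),inv(onz(im,*T(426,401),.06)))
print('lid',inv(onz(im,*T(210,348),.094)))
"
```

```text
[198.45 242.1 ]
pin [70.  30.8 82. ]
pin [69.7 30.7 87. ]
tag [98.4 31.1 22. ]
carr [70.1 54.3 44. ] [68.1  7.8 44. ]
plate far end [-38.3  34.2  60. ] [-38.3  27.7  60. ]
lid [-1.000e-01  1.474e+02  9.400e+01]
```

Call:
play_rows:
  targets: "0 -0.5 2 0 -0.08 0 -1;0 -0.4 2 0 -0.08 0 -1;0 0 0 0 0 0 -1"

```text
time: 10.35
position: [0.4869, 0.2965, 0.2984]
tool_rot: [2.083, 2.2, -0.154]
ft_force: [-0.2, -0.2, 0.8]
grip_width: 0.007
```

```bash
python3 -c "
from mv import *
report((0,220,38),ori(1,-.15))"
```

```text
t 10.35 tip caddy mm [  2.7 242.  118.4] F caddy [-0.3 -0.2  0.8] g 0.01
 q [ 0.04  0.37 -0.81  1.73  0.39  1.28 -0.83]
 turn (tool) [-0.001 -0.001 -0.009]
 shift of tip, cm, in current tool axes [-0.99 -0.25  8.28]
 shift of TCP, cm, after-turn axes [-0.95 -0.28  8.28]
```

Call:
play_rows:
  targets: "0 -0.2 3 0 0 0 -1;0 -0.1 3 0 0 0 -1;-0.5 0 1.8 0 0 0 -1;-0.4 0 0.5 0 0 0 -1;0 0 0 0 0 0 -1"

```text
time: 10.98
position: [0.4903, 0.2718, 0.2204]
tool_rot: [2.095, 2.191, -0.139]
ft_force: [0.7, 0.8, 0.0]
grip_width: 0.004
```

```bash
python3 -c "
from mv import *
report((0,200,38),ori(1,-.15)); im=snap('side','side12')
cv2.imwrite('pics/side12c.png',cv2.resize(im['pixels'][170:330,140:320],None,fx=3.6,fy=3.6,interpolation=cv2.INTER_CUBIC))"
```

```text
t 10.97 tip caddy mm [  5.6 218.6  40.2] F caddy [0.8 0.7 0. ] g 0.0
 q [ 0.05  0.43 -0.77  1.83  0.46  1.12 -0.87]
 turn (tool) [ 0.005 -0.009 -0.019]
 shift of tip, cm, in current tool axes [-1.82 -0.53  0.48]
 shift of TCP, cm, after-turn axes [-1.64 -0.46  0.5 ]
```

View pics/side12c.png

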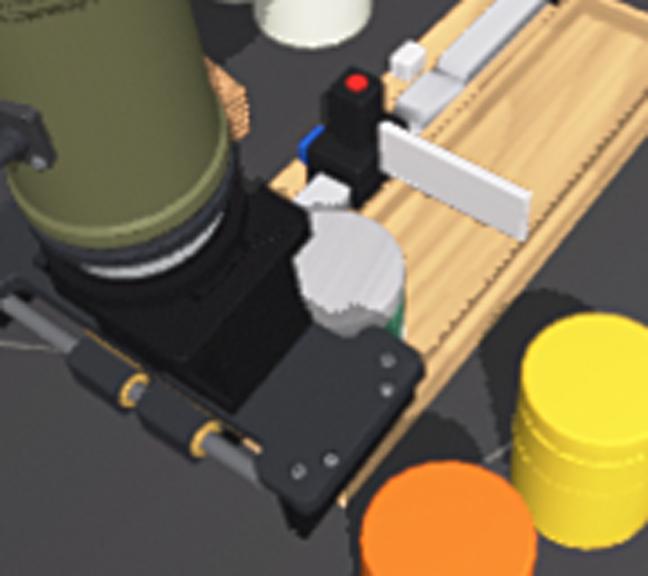

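Call:
play_rows:
  targets: "-0.8 -0.3 0.2 0 0 -0.02 -1;-0.8 -0.2 0.12 0 -0.01 0 -1;-0.6 0 0.09 0 0 0 -1;-0.5 0 0.08 0 0 0 -1;-0.5 0 0.08 0 0 0 -1"

```text
time: 11.65
position: [0.4874, 0.2392, 0.2219]
tool_rot: [2.064, 2.209, -0.143]
ft_force: [-0.8, 1.9, 0.2]
grip_width: 0.002
```

```bash
python3 -c "
from mv import *
report((0,115,38),ori(1,-.15)); im=snap('side','side13')
cv2.imwrite('pics/side13c.png',cv2.resize(im['pixels'][170:330,140:320],None,fx=3.6,fy=3.6,interpolation=cv2.INTER_CUBIC))"
```

```text
t 11.65 tip caddy mm [  1.5 184.9  41.9] F caddy [-0.7  1.9  0.2] g 0.0
 q [ 0.11  0.39 -0.78  1.87  0.45  1.1  -0.79]
 turn (tool) [ 0.01  -0.002  0.004]
 shift of tip, cm, in current tool axes [-6.86 -0.19  1.42]
 shift of TCP, cm, after-turn axes [-6.82  0.03  1.43]
```

View pics/side13c.png

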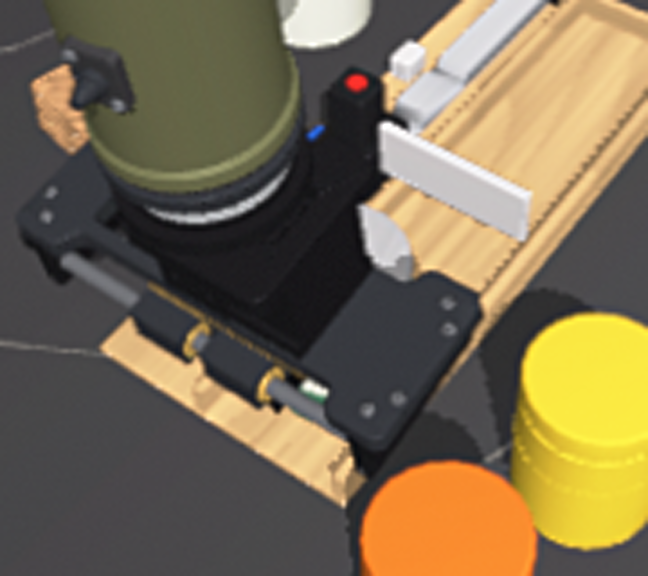

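Call:
play_rows:
  targets: "-0.6 0 0.13 0.01 0 0 -1;-0.6 0 0.13 0 0 0 -1;-0.6 0 0.12 0 0 0 -1;-0.6 0 0.12 0 0 0 -1;-0.6 0 0.1 0 0 0 -1"

```text
time: 12.32
position: [0.49, 0.2088, 0.2216]
tool_rot: [2.068, 2.216, -0.148]
ft_force: [-0.8, 3.3, 2.5]
grip_width: 0.009
```

```bash
python3 -c "
from mv import *
report((0,115,38),ori(1,-.15))"
```

```text
t 12.32 tip caddy mm [  0.8 155.1  41.5] F caddy [-0.6  3.3  2.5] g 0.01
 q [ 0.17  0.36 -0.77  1.9   0.43  1.09 -0.73]
 turn (tool) [ 0.002 -0.006  0.006]
 shift of tip, cm, in current tool axes [-3.91 -0.1   0.92]
 shift of TCP, cm, after-turn axes [-3.81 -0.04  0.95]
```

Call:
play_rows:
  targets: "-0.6 0 0.13 0 0 0 -1;-0.6 0 0.13 0 0 0 -1;-0.6 0 0.12 0 0 0 -1;-0.5 0 0.1 0 0 0 -1"

```text
time: 12.82
position: [0.4918, 0.1837, 0.2203]
tool_rot: [2.069, 2.216, -0.147]
ft_force: [0.3, 3.2, 2.8]
grip_width: 0.005
```

```bash
cat > look2.py <<'E'
import sys
from mv import *
report((0,115,38),ori(1,-.15)); f=sys.argv[1]; im=snap('side',f);meas(f)
cv2.imwrite('pics/'+f+'c.png',cv2.resize(im['pixels'][150:310,160:340],None,fx=3.7,fy=3.7,interpolation=cv2.INTER_CUBIC))
E
python3 look2.py side14
```

```text
t 12.82 tip caddy mm [  1.1 129.9  40.2] F caddy [0.5 3.1 2.8] g 0.0
 q [ 0.22  0.34 -0.77  1.92  0.42  1.07 -0.68]
 turn (tool) [ 0.003 -0.006  0.005]
 shift of tip, cm, in current tool axes [-1.45 -0.12  0.43]
 shift of TCP, cm, after-turn axes [-1.34 -0.06  0.44]
side14 plate face 17 [32.22  33.1   34.1   34.152]Traceback (most recent call last):
  File "look2.py", line 3, in <module>
    report((0,115,38),ori(1,-.15)); f=sys.argv[1]; im=snap('side',f);meas(f)
                                                                     ~~~~^^^
  File "mv.py", line 37, in meas
    t=a[(abs(a[:,0]-67)<8)&(a[:,2]>52)&(a[:,2]<75)&(a[:,3]<90)]; print('tabface',np.percentile(t[:,1],[50,90,97]))
                                                                                 ~~~~~~~~~~~~~^^^^^^^^^^^^^^^^^^^
    return _quantile_unchecked(
        a, q, axis, out, overwrite_input, method, keepdims, weights)
    return _ureduce(a,
                    func=_quantile_ureduce_func,
    ...<5 lines>...
                    overwrite_input=overwrite_input,
                    method=method)
    r = func(a, **kwargs)
    result = _quantile(arr,
                       quantiles=q,
    ...<2 lines>...
                       out=out,
                       weights=wgt)
    slices_having_nans = np.isnan(arr[-1, ...])
                                  ~~~^^^^^^^^^
IndexError: index -1 is out of bounds for axis 0 with size 0
```

Call:
play_rows:
  targets: "-0.5 0 0.07 0 0 0 -1;-0.4 0 0.06 0 0 0 -1"

```text
time: 13.12
position: [0.4925, 0.1733, 0.22]
tool_rot: [2.069, 2.215, -0.149]
ft_force: [-0.5, 3.3, 3.0]
grip_width: 0.005
```

```bash
sed -i 's/;meas(f)//' look2.py; python3 look2.py side14
```

```text
t 13.12 tip caddy mm [  1.  119.4  40. ] F caddy [-0.3  3.3  3. ] g 0.01
 q [ 0.23  0.34 -0.76  1.93  0.42  1.07 -0.66]
 turn (tool) [ 0.002 -0.005  0.005]
 shift of tip, cm, in current tool axes [-0.41 -0.1   0.26]
 shift of TCP, cm, after-turn axes [-0.32 -0.06  0.26]
```

View pics/side14c.png

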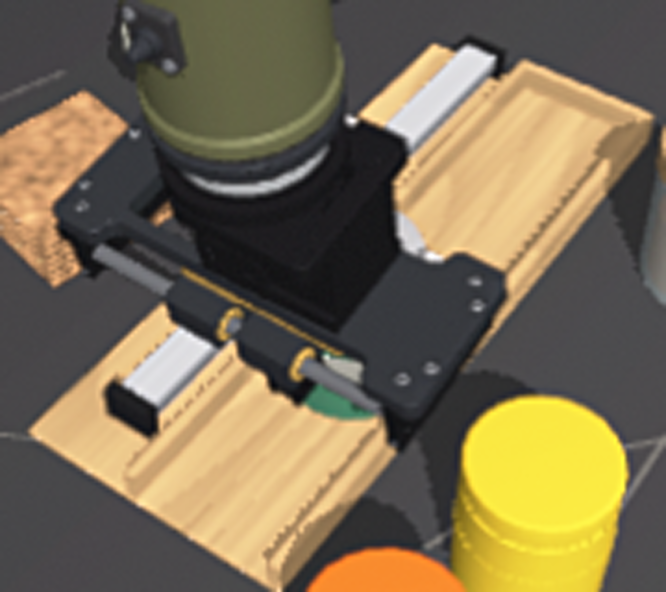

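Call:
play_rows:
  targets: "-0.35 0 0.05 0 0 0 -1"

```text
time: 13.3
position: [0.4928, 0.1692, 0.22]
tool_rot: [2.069, 2.215, -0.15]
ft_force: [-0.7, 3.4, 1.8]
grip_width: 0.008
```

Call:
play_rows:
  targets: "-0.25 0 0.04 0 0 0 -1"

```text
time: 13.42
position: [0.493, 0.1666, 0.22]
tool_rot: [2.069, 2.215, -0.149]
ft_force: [-0.6, 4.0, 3.3]
grip_width: 0.006
```

```bash
python3 -c "
from mv import *
report((0,115,38),ori(1,-.15))"
```

```text
t 13.43 tip caddy mm [  1.  112.6  39.9] F caddy [-0.4  4.   3.3] g 0.01
 q [ 0.25  0.33 -0.76  1.93  0.41  1.06 -0.65]
 turn (tool) [ 0.002 -0.005  0.005]
 shift of tip, cm, in current tool axes [ 0.27 -0.1   0.15]
 shift of TCP, cm, after-turn axes [ 0.35 -0.06  0.15]
```

Call:
play_rows:
  targets: "-0.2 0 0.03 0 0 0 -1"

```text
time: 13.55
position: [0.493, 0.1655, 0.2201]
tool_rot: [2.07, 2.216, -0.146]
ft_force: [-0.8, 7.3, 2.0]
grip_width: 0.009
```

```bash
python3 -c "
from mv import *
report((0,115,38),ori(1,-.15))
im=snap('top','top6');cv2.imwrite('pics/top6c.png',cv2.resize(im['pixels'][150:270,150:350],None,fx=4,fy=4,interpolation=cv2.INTER_CUBIC))"
```

```text
t 13.55 tip caddy mm [  1.  111.9  40. ] F caddy [-0.4  7.3  2. ] g 0.01
 q [ 0.25  0.33 -0.76  1.93  0.41  1.06 -0.64]
 turn (tool) [ 0.002 -0.007  0.005]
 shift of tip, cm, in current tool axes [ 0.33 -0.1   0.15]
 shift of TCP, cm, after-turn axes [ 0.46 -0.06  0.15]
```

View pics/top6c.png

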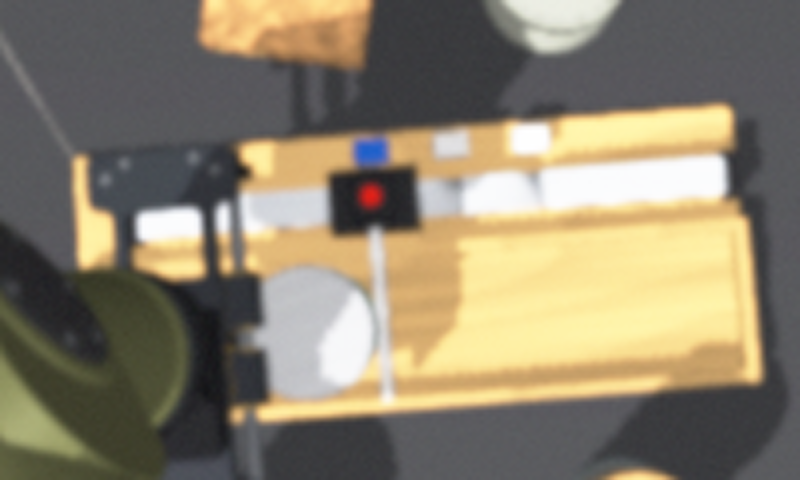

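Call:
play_rows:
  targets: "1 0 -0.15 0 0 0 -1;3 0 -0.5 0 0 0 -1;4 0 -0.6 0 0 0 -1;3 0 -3 0 0 0 -1;2 0 -5 0 0 0 -1;2 0 -5 0 0 0 -1;3 0 -3 0 0 0 -1;0 0 0 0 0 0 -1"

```text
time: 14.6
position: [0.4796, 0.3685, 0.3616]
tool_rot: [2.072, 2.203, -0.179]
ft_force: [0.4, 0.9, -0.2]
grip_width: 0.005
```

```bash
python3 look2.py side15; python3 - <<'E'
from mv import *
im=snap('top','top7');cv2.imwrite('pics/top7c.png',cv2.resize(im['pixels'][100:330,130:350],None,fx=3.2,fy=2.6,interpolation=cv2.INTER_CUBIC))
a=im['pixels'].astype(int)
m=(a[...,2]-np.maximum(a[...,0],a[...,1])>60)&(a[...,1]<70); q=np.argwhere(m); q=q[(q[:,0]<215)&(q[:,0]>185)];c=q.mean(0)[::-1]
print('pin',c,inv(onz(im,*c,.082)))
E
```

```text
t 14.6 tip caddy mm [ -1.6 312.  182. ] F caddy [ 0.5  0.9 -0.2] g 0.01
 q [-0.08  0.41 -0.84  1.56  0.4   1.45 -0.91]
 turn (tool) [-0.009  0.012 -0.001]
 shift of tip, cm, in current tool axes [-17.11   0.34  17.39]
 shift of TCP, cm, after-turn axes [-1.755e+01 -1.000e-02  1.718e+01]
pin [242.15789474 198.5       ] [69.9 30.7 82. ]
```

View pics/side15c.png

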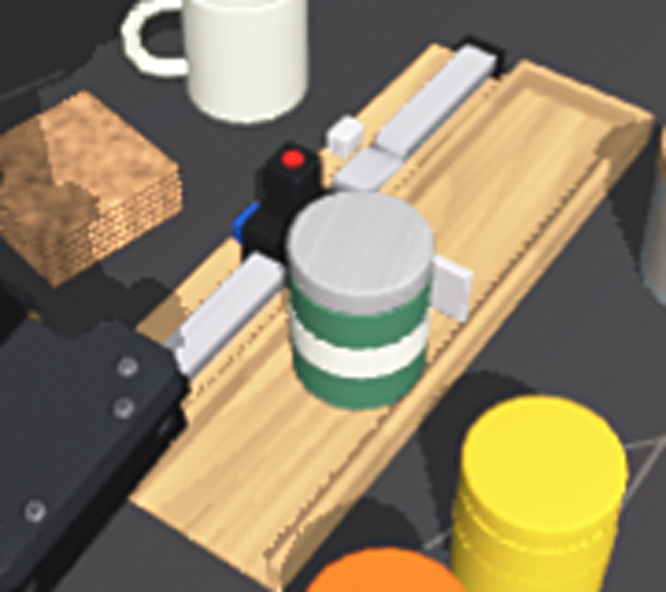

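View pics/top7c.png

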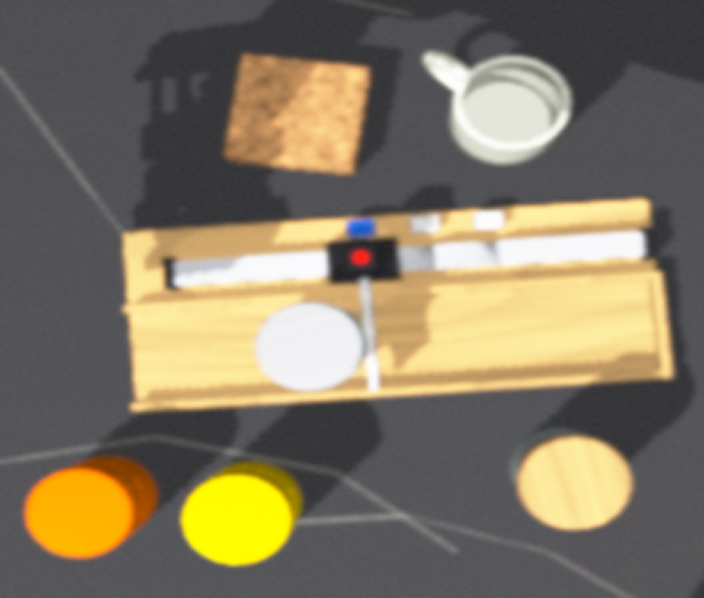

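```bash
python3 - <<'E'
from mv import *
im=load('top7')
for e in [(310,346),(255,347),(363,345)]: print(inv(onz(im,130+e[0]/3.2-.5,100+e[1]/2.6-.5,.094)))
a=load('top5')['pixels'][100:180,180:340].astype(int);b=im['pixels'][100:180,180:340].astype(int)
im0=load('top0')
for q,z in [((130+576/3.6,115+72/3),.085)]: print(inv(onz(im0,*q,z)))
print('mug now',inv(onz(im,130+513/3.2,100+99/2.6,.085)),'coast',inv(onz(im,130+299/3.2,100+113/2.6,.036)),'jar',inv(onz(im,130+575/3.2,100+482/2.6,.096)))
s=load('side15');P=[]
for v in range(195,240):
    for u in range(200,300):
        if s['depth'][v,u]>0:
            q=inv(dep(s,u,v))
            if q[2]>91 and q[2]<97 and abs(q[0])<40:P.append(q)
P=np.array(P);print('lid side y',np.percentile(P[:,1],[2,50,98]),(P[:,1].min()+P[:,1].max())/2, 'z',np.median(P[:,2]))
E
```

```text
[ 2.  67.9 94. ]
[  3.9 103.1  94. ]
[ 0.1 34.  94. ]
[186.7 -79.1  85. ]
mug now [188.6 -79.9  85. ] coast [198.   64.5  36. ] jar [-117.4  -92.7   96. ]
lid side y [ 38.9    71.25  100.874] 69.05 z 94.45
```

```bash
python3 -c "
from mv import *
print(ctrl.close_job())"
```

```text
the job is handed in; nothing more can be done
None
```

I pushed the divider by its tab past the first two notches into the third, the one beside the blue tag. I then pushed the green canister low along its channel until it stood against the divider. The arm then backed off clear of everything, and I handed the job in at about 15 s.

**Divider:** from the top camera the pin is at caddy y 30.7 mm, and the blue tag read 31.1 mm before the canister push. The pin head stands about 1.5–2 mm proud, which matches fully down. As it went in, the push force fell from 6.7 to 4.7 N, then rose to 7.9 N, where I stopped. The pin was in the same place after the canister push.

**Canister:** its lid centre is at caddy y 68 mm from the top camera and 69 mm from the side camera. Touching the divider face at 33 mm should put it at 68 mm. The push force jumped from 4.0 to 7.3 N on contact, and the canister stands upright.

**Other items:** the mug, coasters and jar read within about 3 mm of where they started, about what my pixel readings can resolve.

**Did not agree:** the red pin could not be seen while the divider passed between the second and third notches, and I did not find out why. It was visible again, at the right height, before the final stop.

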